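# Brush out the mill hopper and set the burr gap to the third click

## Task

Clear the old meal out of the bench mill and set its burrs: take the brush from its stand, work it up and down inside the hopper, three full strokes that each reach the bottom and come back up to near the rim, and put the brush back upright in the stand. Then turn the burr adjuster clockwise (seen from above) right back to its end stop, so that the burrs just touch, and from there open it counter-clockwise by three clicks, to the third stop. Finish holding the knob firmly at the third click, so that the lock screw can be tightened; do not let go, and do not disturb the measuring cup under the chute, the sample jar or the timer.

Things in the scene. Friction and masses are not known exactly. Their poses are not given: they have to be found in the camera images.
- mill: Bench burr mill, fixed on the table: white housing 210 (its x) x 130 x 84 mm high. Origin under its centre on the table, z up, -x is the front. On top: burr chamber with the adjuster at x = -50 mm, steel feed hopper at x = +62 mm; meal chute on the +y side. Two small steel blocks (y = -54 and +50 mm, x = -50 mm) beside the adjuster's index wheel are up to 121 mm high.
- hopper_floor (a point): Centre of the flat inner floor of the hopper, 93 mm above the table; axes as the mill, z up. The hopper is an open steel cone: inner radius 31 mm at the floor, 46 mm at the rim, wall 3 mm, inner depth 71 mm.
- hopper_rim (a point): Centre of the hopper's open mouth, level with the rim, 164 mm above the table.
- knob: The burr adjuster: black bar, gripped from above across its 16 mm width: 56 mm long (own x, towards its white-marked pointer end), 16 mm wide (y), 36 mm high. Origin on the turning axis 100 mm above the table, z up; the bar reaches from 122 to 158 mm above the table. Below it the toothed steel index wheel, radius 36 mm, top at 114 mm.
- knob_grip (a point): Point on the turning axis inside the bar, 144 mm above the table (mid-height of the bar's upper part): the height to grip at.
- adjuster (a joint): Adjuster angle (rad), growing counter-clockwise seen from above. 0 = hard end stop (burrs touch) and notch 0. A spring plunger clicks into a notch every 0.2618 rad: third click = 0.785; end 1.833. About 0.15 N m takes it over a click, then it snaps on; it stays where left. Ticks under the bar's white-marked end show the notches, the longest is notch 0. Starts in notch 2 to 6.
- brush: Flat brush with wooden handle, 176 mm long, 37 wide, 12 thick (handle 34 wide, 11 thick), about 50 g. Own x runs towards the bristles, y across its width, z through its thickness. Origin at mid-length on one flat face (the brush fills z = 0 to 12 mm). Starts upright in the stand, bristles and own x down, the handle's last 90 mm clear above the pocket.
- brush_tip (a point): Middle of the bristle end of the brush, 88 mm from mid-length, at mid-thickness.
- brush_end (a point): Middle of the handle's free end, the top of the brush as it stands, 88 mm from mid-length, at mid-thickness.
- brush_stand: Weighted brush stand, fixed to the table: base 76 x 84 x 10 mm high with an upright steel pocket. Pocket inside 20 mm along its x and 48 mm along its y (the brush's thickness and width), flared mouth about 32 x 60 mm, mouth 92 mm above the table. Origin under its centre on the table, z up.
- stand_floor (a point): Centre of the pocket's inner floor, 10 mm above the table, where the bristle end stands; axes as the stand.
- meal_cup: Steel measuring cup, 64 mm across, 36 mm high, with a flat handle, 136 mm long overall, standing under the chute on the mill's +y side. Leave alone. Origin under the middle of its 136 mm length, on the table; the cup is centred 36 mm along its own +y, the handle reaches to -68 mm.
- sample_jar: Sample jar with screw lid, 60 mm across, 75 mm high. Leave alone. Origin under its centre.
- timer: Small white kitchen timer, 66 x 62 x 20 mm, lying on the table. Leave alone. Origin under its centre.

How it is judged:
By the outcome, as a careful person would: the job done as asked, in the order asked, and still so for the second after the job is handed in, while the arm keeps its last pose, push and grip.
It also fails if it takes over 62 s, if anything falls off the work surface, if the arm or the gripper's body presses on something with over 40 N, if the wrist force passes 120 N, or if a joint passes its speed limit or range.

## Robot

A 6-joint arm with a two-finger parallel gripper is mounted at the origin on a cart in front of the work surface, level with it; the furniture and walls round the work are solid. World frame = base frame: x ahead of the robot, y to its left, z up, the work surface at z = 0. Lengths are in mm, angles in rad, forces in N, time in s.
With the tool pointing down it reaches from about 350 to 775 mm from the base axis. Payload 7.3 kg.
Tool frame: the origin (TCP) lies at the very end of the fingers, on their centre line; the grasp point (between the pads) lies 19 mm behind it; z points along the fingers, x is the direction in which the jaws open and shut, and the axes are right-handed (so a half turn about z gives the same grasp; the last joint's range is limited). The gripper opens to 92 mm and grips with 3 to 60 N. Pads are 19 mm wide; open, the fingers measure 130 mm over their backs; the gripper's body (75 mm by 190 mm) begins 47 mm behind the grasp point.
Start: joints at [-1.402, 0.342, 1.524, -0, 1.275, -0.146], TCP at [162.576, -499.213, 226.741] pointing down, gripper open.
Joint ranges: [-2.53, 2.53], [-0.77, 2.02], [0.04, 2.7], [-1, 4.14], [0.28, 2.66], [-3.11, 3.11]. Speed limits (rad/s): [2.57, 2.57, 3.14, 3.14, 3.14, 3.14].

## Interface

Orientations are given as [roll, pitch, yaw] about the fixed x, y, z axes, in that order (R = Rz(yaw) Ry(pitch) Rx(roll)).
In Python, from plant import bot, capture, camera_params gives the robot as it stands.
- The arm moves only by the shell command python3 -m jog 'ROWS' [OPENING]. ROWS is a JSON object of lists of equal length, an entry for each row: "xyz": the shift along the world's x, y, z as a fraction of full scale, a list of three; "angular": the turn, a rotation vector about the world's x, y, z as a fraction of full scale, a list of three. In form: {"xyz": [[x, y, z], ...], "angular": [[wx, wy, wz], ...]}. A call has 1 to 10 rows; each row shifts and turns the pose as measured when the row begins; what a row does not reach is not made up. Full scale, the value 1, is 2 cm for a shift and 6 degrees for a turn. A row lasts 1/10 s, in which the tool goes at most 50 mm and 8.59 degrees, less where a joint would pass 70% of its speed; a pose out of reach is approached as far as the arm can. A call with a number of a shift or a turn outside -1 to 1 is refused whole. A call with a gripper value outside its range is refused whole. OPENING is the closure, from -1 (fully open) to 1 (shut), set as the call begins (- or left out, the last holds). The fingers move at their own pace and stop on an object; the grip force is fixed at half the most. Time passes only in rows, so rows that do not move let the fingers close. It gives the time, the measured TCP pose, the force and the opening at its end, in the units of the state.
- bot.get_obs(): the state, without advancing time (a new reading comes with each control period).
- capture(name): name is "side" or "top" or "wrist"; returns the picture (480x640x3 uint8, red, green, blue); there is no depth.
- camera_params(name): a dict with "fx", "fy", "cx", "cy" (pixels), "rvec" (rotation vector, rad) and "tvec" (3), from world to camera coordinates, as OpenCV has them. Camera axes: x right, y down, z forward; pixel columns grow to the right and rows downward; lengths in mm; the calibration is good to about 2 mm. The wrist camera is an equidistant fisheye: a pixel r from the principal point sees the ray r / f radians off the axis. A picture is of the moment at which its call begins: read the wrist's pose just before it. camera_params takes no time and is no camera call; for the wrist camera it gives the pose at the moment of the call.
- bot.close_job(): hands the job in, once; it reports no verdict.
The state is a dict: "time": time; "joint_positions": joint angles; "dq": joint speeds; "tau": joint torques, N m; "tool_pos": TCP position; "tcp_rot": TCP orientation; "contact_force": force on the tool from outside, world axes, zero at the start; "moment": the same for the moment, N m; "grip_width": finger opening in mm.
Only numpy, scipy, OpenCV 4.12 (cv2) and the standard library are available. Lean on these libraries where they do the work, as an engineer would, in place of code of your own. Each camera call takes 0.05 s, during which the arm holds its last target.

## Working session

There is one attempt and no reset: what is moved stays moved. The work goes in short steps, Python scripts to look and compute and a shell command to move; the robot and the scene stay as the last step left them, time stands still between calls to the robot, and variables do not carry over. Pictures are saved under pics/ and viewed, and the job is handed in when it is done.

```bash
ls; mkdir -p pics
python3 - <<'E'
from plant import bot, capture, camera_params
import cv2
print(bot.get_obs())
for n in ["side","top","wrist"]:
    print(n,camera_params(n))
    im=capture(n); cv2.imwrite(f"pics/{n}0.png",im[:,:,::-1])
E
```

```text
pics
{'time': 0.0, 'joint_positions': array([-1.40200654e+00,  3.42733283e-01,  1.52503550e+00,  2.82371318e-05,
        1.27537213e+00, -1.46005571e-01]), 'dq': array([-4.26170950e-04, -8.38981176e-05,  1.27729884e-04,  1.53281214e-03,
        7.12182284e-04, -2.98085066e-03]), 'tau': array([-1.21436555e-03, -4.31245637e+01, -2.44223785e+01,  7.15371617e-02,
        5.58959472e-02, -1.60667018e-04]), 'tool_pos': array([ 162.50909623, -498.78756804,  226.03302385]), 'tcp_rot': array([-3.14134069e+00,  1.52785883e-03, -1.25600902e+00]), 'contact_force': array([-0.15436158, -0.48620829, -0.41360531]), 'moment': array([ 0.02826425,  0.06549989, -0.0189385 ]), 'grip_width': 91.63801743304202}
side {'fx': 621.2366378163775, 'fy': 621.2366378163775, 'cx': 312.58864386717124, 'cy': 243.71096523930285, 'rvec': array([ 2.28967519, -0.08665881,  0.00774172]), 'tvec': array([-564.70891896,   43.29253241, 1343.05988535])}
top {'fx': 575.0075485396413, 'fy': 575.0075485396413, 'cx': 314.3778798173874, 'cy': 234.88785807897094, 'rvec': array([ 2.13217682, -2.15035011,  0.15189878]), 'tvec': array([-115.05716207,  590.03301773, 1233.24971408])}
wrist {'fx': 371.64829954431775, 'fy': 371.64829954431775, 'cx': 318.9129645024798, 'cy': 240.68742677197193, 'rvec': array([-2.34323064,  1.70189727,  0.2514896 ]), 'tvec': array([-523.14756049,  -36.26111064,  392.18269749])}
```

View pics/side0.png

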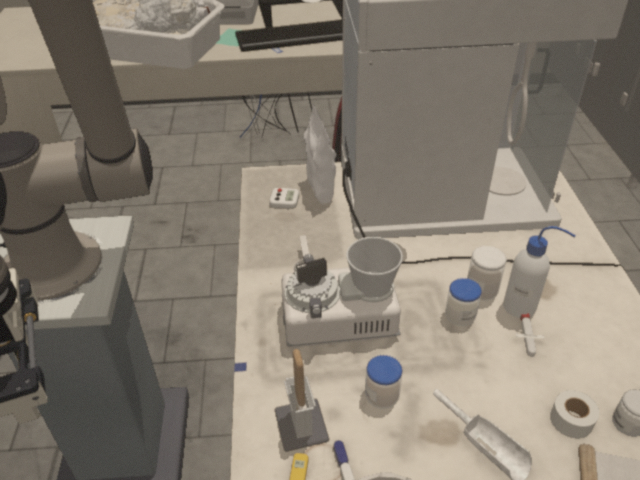

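View pics/top0.png

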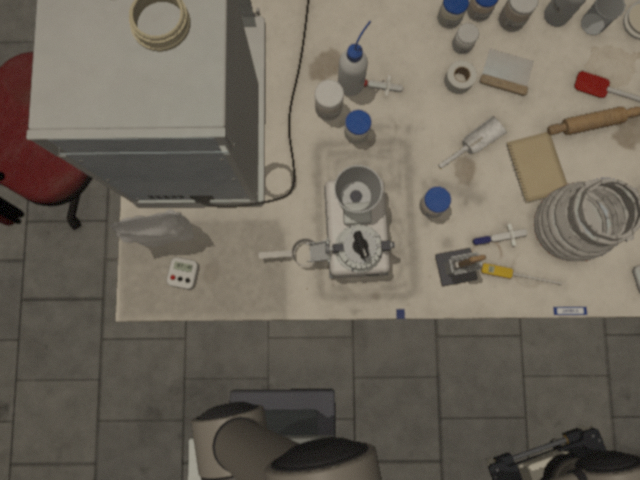

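View pics/wrist0.png

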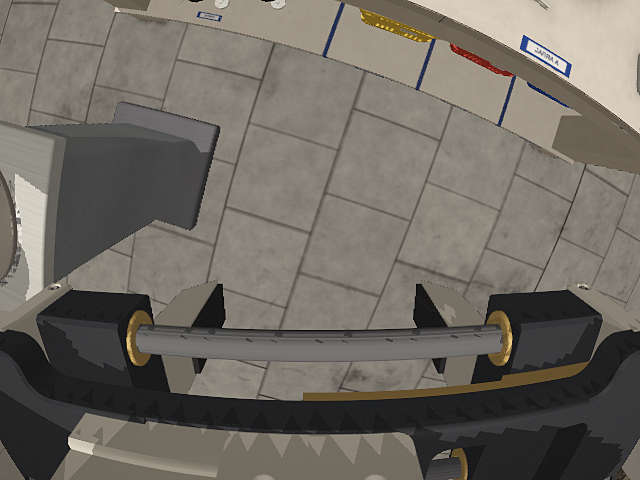

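Side: mill around (340,300), hopper (375,260), brush (299,380). Top: knob at (362,245), hopper (359,193), brush (468,262). Next I'll zoom in on both views.

```bash
cat > h.py <<'E'
import numpy as np, cv2
from plant import bot, capture, camera_params
from scipy.spatial.transform import Rotation as Ro
def ray(cp,u,v):
    R=cv2.Rodrigues(np.array(cp['rvec']))[0]; c=-R.T@np.array(cp['tvec'])
    x=(u-cp['cx'])/cp['fx']; y=(v-cp['cy'])/cp['fy']
    if cp.get('fish'):
        r=np.hypot(x,y); d=np.array([x/r*np.sin(r),y/r*np.sin(r),np.cos(r)]) if r>1e-9 else np.array([0,0,1.])
    else: d=np.array([x,y,1.])
    d=R.T@d; return c,d/np.linalg.norm(d)
def onz(cp,u,v,z):
    c,d=ray(cp,u,v); return c+d*(z-c[2])/d[2]
def tri(rays):
    A=np.zeros((3,3));b=np.zeros(3)
    for c,d in rays:
        P=np.eye(3)-np.outer(d,d);A+=P;b+=P@c
    X=np.linalg.solve(A,b); return X,[float(np.linalg.norm((np.eye(3)-np.outer(d,d))@(X-c))) for c,d in rays]
def cam(n):
    p=dict(camera_params(n)); p['fish']=(n=='wrist'); return p
def proj(cp,X):
    R=cv2.Rodrigues(np.array(cp['rvec']))[0]; p=R@np.array(X,float)+np.array(cp['tvec'])
    if cp.get('fish'):
        r=np.hypot(p[0],p[1]);t=np.arctan2(r,p[2]);q=p[:2]/max(r,1e-9)*t
    else: q=p[:2]/p[2]
    return np.array([q[0]*cp['fx']+cp['cx'],q[1]*cp['fy']+cp['cy']])
E
python3 - <<'E'
import cv2
t=cv2.imread('pics/top0.png');s=cv2.imread('pics/side0.png')
cv2.imwrite('pics/t1.png',cv2.resize(t[150:310,300:510],None,fx=3.8,fy=3.7,interpolation=cv2.INTER_CUBIC))
cv2.imwrite('pics/s1.png',cv2.resize(s[225:455,230:430],None,fx=2.6,fy=2.6,interpolation=cv2.INTER_CUBIC))
E
```

```text
(no output)
```

View pics/t1.png

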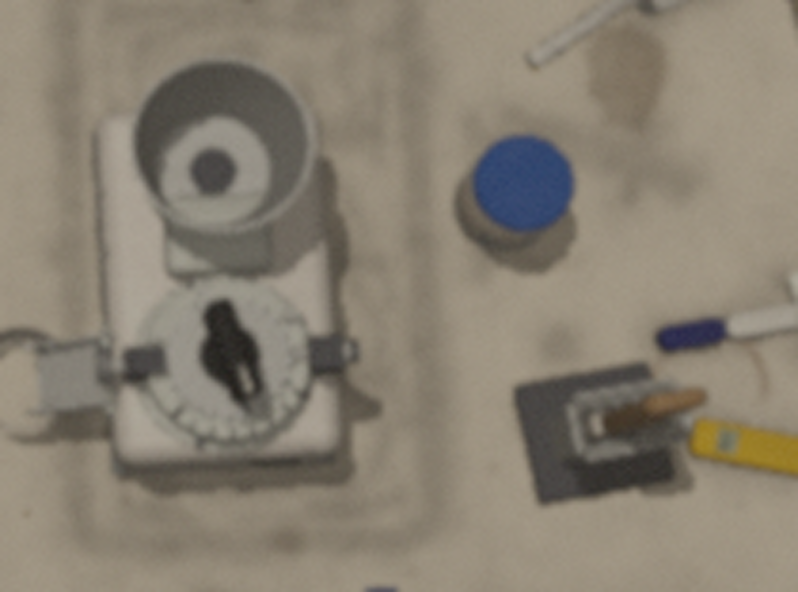

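View pics/s1.png

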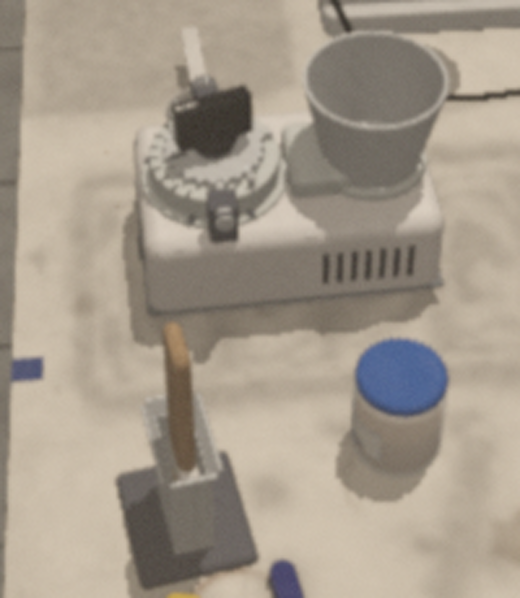

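Run:
```python
from h import *
T=cam('top');S=cam('side')
t=lambda x,y:(x/3.8+300,y/3.7+150)
s=lambda x,y:(x/2.6+230,y/2.6+225)
def two(n,a,b):
    print(n,tri([ray(T,*t(*a)),ray(S,*s(*b))]))
two('rim',(225,147),(377,81))
two('brushend',(688,397),(175,330))
two('knob',(231,345),(214,108))
two('jar lid',(524,183),(402,376))
for n,a in dict(c1=(515,390),c2=(650,365),c4=(540,502)).items(): print(n,onz(T,*t(*a),10))
for n,a in dict(c1=(120,478),c2=(225,455),c3=(257,555),c4=(147,588)).items(): print('side',n,onz(S,*s(*a),10))
# mill base
for n,a in dict(a=(118,120),b=(118,455),c=(335,455),d=(320,130)).items(): print('mill top',n,onz(T,*t(*a),84))
for n,a in dict(p=(245,390),q=(218,303)).items(): print('bar',n,onz(T,*t(*a),158))
```

```text
rim (array([ 665.15143332, -212.80134986,  160.78822141]), [1.4610966049180467, 1.4610966049182832])
brushend (array([ 519.41693   , -443.47281596,  195.76831784]), [0.04818214841862538, 0.04818214841894571])
knob (array([ 555.17786986, -214.88106139,  147.32439794]), [0.3092824360369502, 0.3092824360368474])
jar lid (array([ 661.11432266, -391.27485631,   70.41601663]), [0.1306278017135103, 0.13062780171392355])
c1 [ 544.59628948 -393.68632146   10.        ]
c2 [ 559.28732909 -474.6760648    10.        ]
c4 [ 476.12098581 -405.76955187   10.        ]
side c1 [ 478.00689899 -411.41654182   10.        ]
side c2 [ 546.88394316 -399.44740106   10.        ]
side c3 [ 561.52490777 -473.78699479   10.        ]
side c4 [ 492.78613446 -490.86721056   10.        ]
mill top a [ 698.1557366  -157.54454586   84.        ]
mill top b [ 500.73166491 -155.13015937   84.        ]
mill top c [ 499.69444972 -276.4978836    84.        ]
mill top d [ 691.00633064 -273.06262969   84.        ]
bar p [ 529.37351733 -220.95743348  158.        ]
bar q [ 577.24266679 -207.61354176  158.        ]
```

```bash
python3 -m jog '{"xyz":[[1,0.15,0.2],[1,0.15,0.2],[1,0.15,0.2],[1,0.15,0.2],[1,0.15,0.2],[1,0.15,0.2],[1,0.15,0.2],[1,0.15,0],[1,0.15,0],[1,0.15,0]],"angular":[[0,0,1],[0,0,1],[0,0,1],[0,0,1],[0,0,1],[0,0,1],[0,0,1],[0,0,1],[0,0,1],[0,0,1]]}' -1
```

```text
time: 1.15
tool_pos: [366.9, -466.3, 252.0]
tcp_rot: [-3.139, 0.008, -0.172]
contact_force: [1.1, -0.9, 0.4]
grip_width: 91.5
```

```bash
python3 -m jog '{"xyz":[[1,0.2,0],[1,0.2,0],[1,0.2,0],[1,0.2,0],[1,0.2,0],[0,0,0]],"angular":[[0,0,1],[0,0,1],[0,0,1],[0,0,0.3],[0,0,0],[0,0,0]]}'
cat > look.py <<'E'
import sys
from h import *
import pickle
n,cn=sys.argv[1],(sys.argv[2] if len(sys.argv)>2 else 'wrist')
o=bot.get_obs();c=cam(cn);im=capture(cn)[:,:,::-1]
cv2.imwrite(f'pics/{n}.png',im);pickle.dump((o,c),open(f'pics/{n}.pkl','wb'))
print(o['time'],o['tool_pos'].round(1),o['tcp_rot'].round(3),o['contact_force'].round(1),round(o['grip_width'],1))
E
python3 look.py w1
```

```text
time: 1.75
tool_pos: [472.6, -443.4, 248.7]
tcp_rot: [-3.134, 0.01, 0.194]
contact_force: [0.2, 0.0, -0.6]
grip_width: 92.0
1.75 [ 472.6 -443.4  248.7] [-3.134  0.01   0.194] [ 0.2  0.  -0.6] 92.0
```

View pics/w1.png

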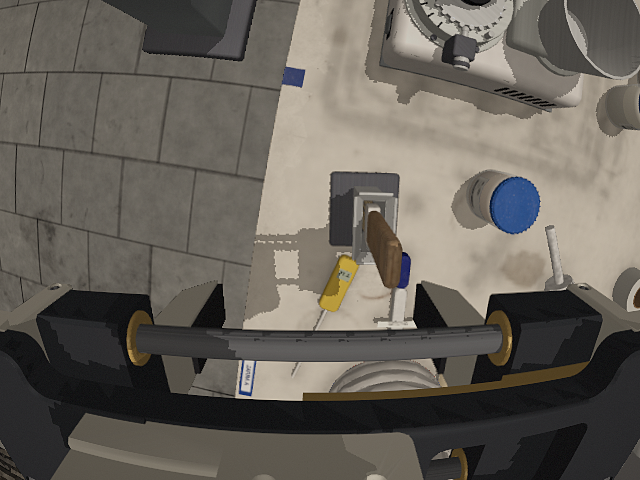

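Wrist view: the stand base is at about (331–399, 173–245), the pocket around (375,225), and the top end of the brush near (393,275). I'll zoom in on it.

Run:
```python
import cv2
t=cv2.imread('pics/w1.png')
cv2.imwrite('pics/w1z.png',cv2.resize(t[160:300,310:440],None,fx=4.2,fy=4.2,interpolation=cv2.INTER_CUBIC))
```

```text
(no output)
```

View pics/w1z.png

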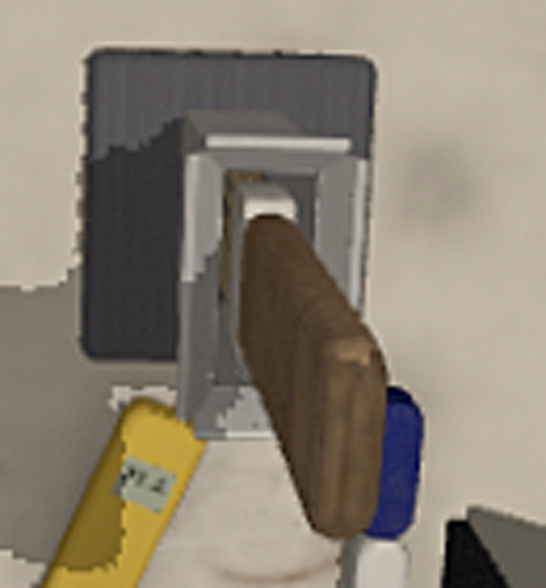

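Run:
```python
from h import *; import pickle
o,W=pickle.load(open('pics/w1.pkl','rb'))
T=cam('top');S=cam('side')
t=lambda x,y:(x/3.8+300,y/3.7+150)
s=lambda x,y:(x/2.6+230,y/2.6+225)
w=lambda x,y:(x/4.2+310,y/4.2+160)
print(tri([ray(W,*w(354,440)),ray(T,*t(688,397)),ray(S,*s(175,330))]))
print(tri([ray(W,*w(354,440)),ray(S,*s(175,330))]))
E_=[onz(W,*w(*a),186) for a in [(354,352),(350,525)]]; print('end edge',E_, np.degrees(np.arctan2(*(E_[0]-E_[1])[1::-1])))
for n,a in dict(TL=(90,52),TR=(375,58),BL=(83,357)).items(): print(n,onz(W,*w(*a),10))
for n,a in dict(TL=(187,155),TR=(365,158),BL=(182,420),BR=(362,437)).items(): print('mouth',n,onz(W,*w(*a),92))
# mouth from side
for n,a in dict(a=(147,400),b=(200,397),c=(220,470),d=(165,487)).items(): print('mouth side',n,onz(S,*s(*a),92))
# brush at pocket: wrist zoom (270,210)
print('brush neck',onz(W,*w(270,215),92),onz(W,*w(240,345),92))
```

```text
(array([ 519.34304624, -440.19898264,  191.29998907]), [4.257362790665239, 4.392886535228277, 0.2541950350836002])
(array([ 519.41050496, -436.92428415,  187.67273605]), [0.05410305153429617, 0.05410305153422299])
end edge [array([ 516.34891573, -423.78041911,  186.        ]), array([ 522.98789921, -451.29026401,  186.        ])] 103.56782881291748
TL [ 475.80985319 -404.41551675   10.        ]
TR [ 548.39619203 -390.5485132    10.        ]
BL [ 490.22058654 -484.43552128   10.        ]
mouth TL [ 496.11091408 -413.56010935   92.        ]
mouth TR [ 532.74405165 -406.49803553   92.        ]
mouth BL [ 507.52978391 -469.96610056   92.        ]
mouth BR [ 547.28599295 -466.25779403   92.        ]
mouth side a [ 499.58081866 -412.47979741   92.        ]
mouth side b [ 532.09837216 -412.91625863   92.        ]
mouth side c [ 540.78424762 -466.08442684   92.        ]
mouth side d [ 507.98339532 -475.06168815   92.        ]
brush neck [ 515.82779912 -422.40098011   92.        ] [ 515.98951842 -451.12790866   92.        ]
```

```bash
python3 -m jog '{"xyz":[[1,0.15,0],[1,0.15,-0.3],[0.33,0,-1],[0,0,-1],[0,0,-1],[0,0,-1],[0,0,-1],[0,0,0]],"angular":[[-0.07,-0.1,0],[0,0,0],[0,0,0],[0,0,0],[0,0,0],[0,0,0],[0,0,0],[0,0,0]]}'
```

```text
time: 2.6
tool_pos: [511.6, -440.6, 138.9]
tcp_rot: [3.14, 0.006, 0.187]
contact_force: [0.4, 0.7, -0.2]
grip_width: 91.8
```

```bash
python3 -m jog '{"xyz":[[0.4,0.18,-0.35],[0,0,0]],"angular":[[0,-0.05,0],[0,0,0]]}'; python3 -m jog '{"xyz":[[0,0,0],[0,0,0],[0,0,0],[0,0,0],[0,0,0],[0,0,0]],"angular":[[0,0,0],[0,0,0],[0,0,0],[0,0,0],[0,0,0],[0,0,0]]}' 1; python3 look.py w2
```

```text
time: 2.8
tool_pos: [519.3, -437.8, 132.8]
tcp_rot: [3.138, 0.0, 0.185]
contact_force: [-0.5, -0.3, 0.1]
grip_width: 91.8
time: 3.4
tool_pos: [520.5, -439.0, 136.8]
tcp_rot: [3.133, -0.003, 0.186]
contact_force: [0.4, -0.8, 0.2]
grip_width: 48.4
3.4 [ 520.5 -439.   136.8] [ 3.133e+00 -3.000e-03  1.860e-01] [ 0.4 -0.8  0.2] 48.4
```

View pics/w2.png

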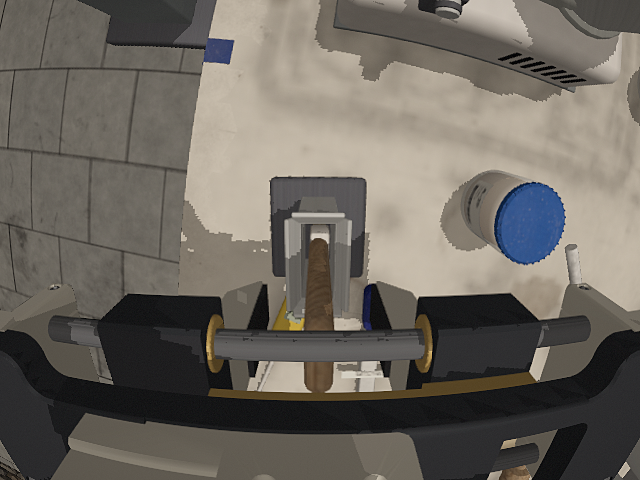

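The brush is centred between the fingers (column 318), and they're still closing.

```bash
python3 -m jog '{"xyz":[[0,0,-0.05],[0,0,-0.05],[0,0,-0.05],[0,0,-0.05],[0,0,0],[0,0,0],[0,0,0]],"angular":[[0,0,0],[0,0,0],[0,0,0],[0,0,0],[0,0,0],[0,0,0],[0,0,0]]}' 1; python3 look.py w3
```

```text
time: 4.15
tool_pos: [520.2, -439.0, 132.2]
tcp_rot: [3.133, -0.002, 0.185]
contact_force: [0.8, -0.4, -0.4]
grip_width: 10.8
4.15 [ 520.2 -439.   132.2] [ 3.133e+00 -2.000e-03  1.850e-01] [ 0.8 -0.4 -0.4] 10.8
```

View pics/w3.png

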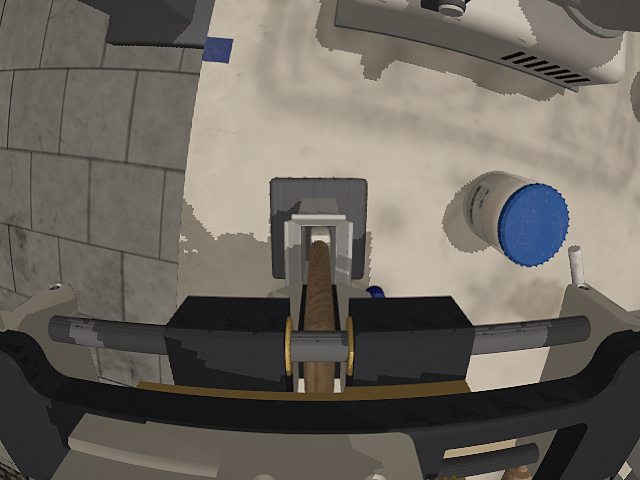

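Grip closed at 10.8 mm. Lifting now.

```bash
python3 -m jog '{"xyz":[[0,0,0.5],[0,0,1],[0,0,1],[0,0,1],[0,0,1],[0,0,1],[0.3,0.3,1],[0.5,1,1],[0.6,1,1],[0.65,1,0.8]],"angular":[[0,0,0],[0,0,0],[0,0,0],[0,0,0],[0,0,0],[0,0,0],[0,0,0],[0,0,0],[0,0,0],[0,0,0]]}' 1; python3 look.py w4;python3 look.py s4 side
```

```text
time: 5.2
tool_pos: [558.7, -372.1, 327.9]
tcp_rot: [3.136, -0.001, 0.18]
contact_force: [0.3, -0.4, -0.9]
grip_width: 11.1
5.2 [ 558.7 -372.1  327.9] [ 3.136e+00 -1.000e-03  1.800e-01] [ 0.3 -0.4 -0.9] 11.1
5.25 [ 561.6 -368.7  331.3] [ 3.134 -0.006  0.184] [0.7 2.9 1.6] 11.0
```

View pics/w4.png

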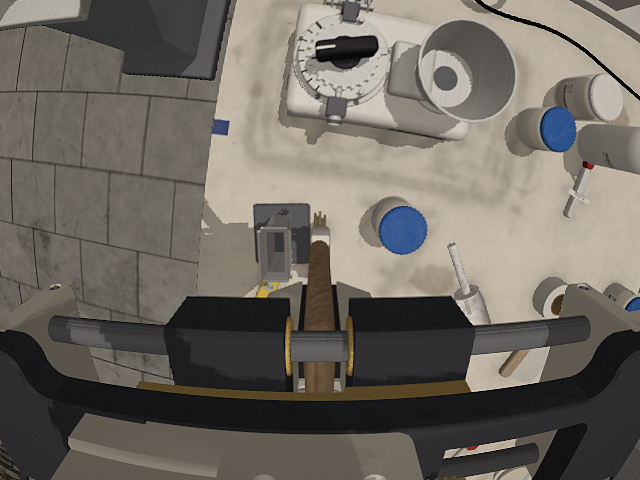

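View pics/s4.png

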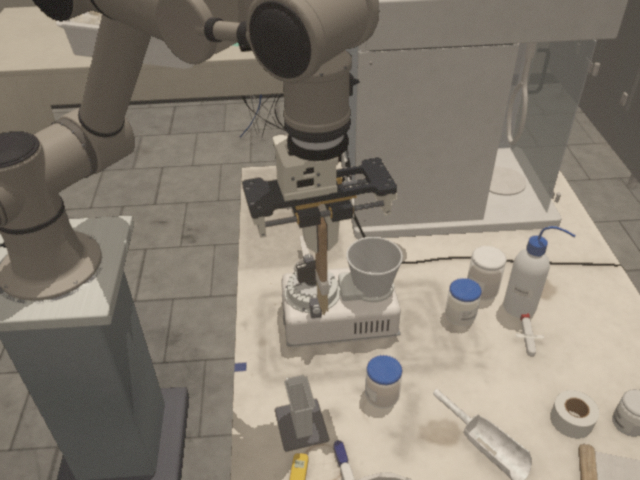

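Wrist view: the hopper rim is at about (467,72), the bar runs from (318,48) to (378,45) with its white end on the left, and the brush tip is at (320,215). Zooming in on the mill.

Run:
```python
import cv2
t=cv2.imread('pics/w4.png')
cv2.imwrite('pics/w4z.png',cv2.resize(t[0:140,280:530],None,fx=3.2,fy=3.2,interpolation=cv2.INTER_CUBIC))
cv2.imwrite('pics/w4b.png',cv2.resize(t[200:330,250:390],None,fx=4,fy=4,interpolation=cv2.INTER_CUBIC))
t=cv2.imread('pics/s4.png')
cv2.imwrite('pics/s4z.png',cv2.resize(t[200:340,270:400],None,fx=4,fy=4,interpolation=cv2.INTER_CUBIC))
```

```text
(no output)
```

View pics/w4z.png

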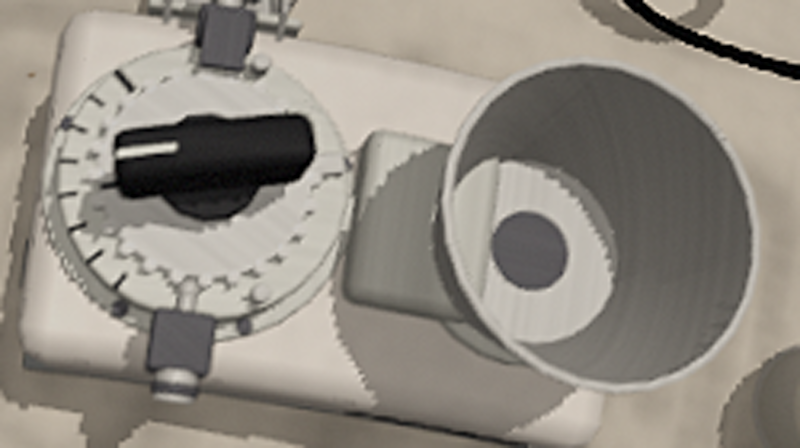

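View pics/w4b.png

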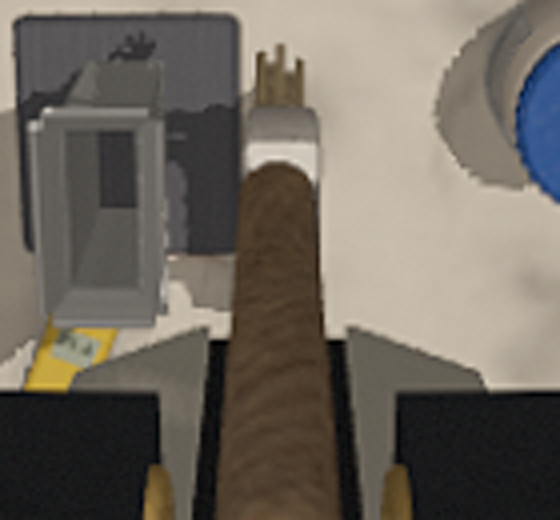

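View pics/s4z.png

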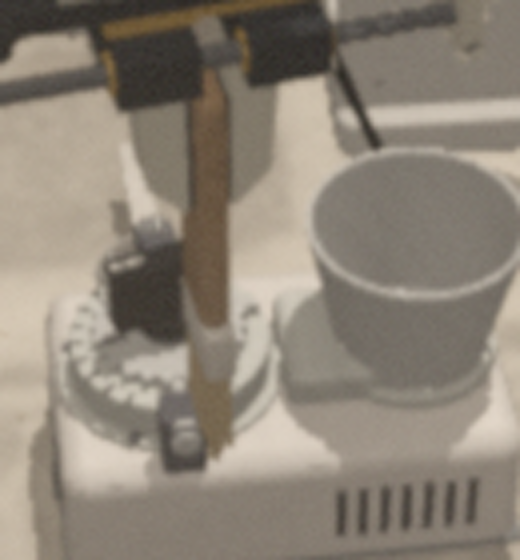

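Run:
```python
from h import *; import pickle
from scipy.optimize import least_squares
o,W=pickle.load(open('pics/w4.pkl','rb'));oS,S=pickle.load(open('pics/s4.pkl','rb'))
w=lambda x,y:(x/3.2+280,y/3.2)
def circ(P):
    P=np.array(P)[:,:2]
    r=least_squares(lambda p:np.hypot(P[:,0]-p[0],P[:,1]-p[1])-p[2],[*P.mean(0),40]); return r.x,np.abs(r.fun).max()
rim=[(443,200),(480,115),(590,60),(700,118),(757,220),(735,320),(620,388),(530,350),(460,270)]
print('rim',circ([onz(W,*w(*a),164) for a in rim]))
fl=[(455,180),(500,160),(530,160),(612,265),(585,325),(530,343)]
print('drain',circ([onz(W,*w(*a),93) for a in [(492,250),(530,212),(568,250),(530,290)]]))
wh=[(45,200),(75,110),(150,60),(350,190),(330,260),(210,330)]
kc=np.array([0,0,0.]);ends=[onz(W,*w(*a),158) for a in [(116,152),(315,130)]]
print('bar ends',ends); d=ends[0]-ends[1]; print('pointer ang',np.degrees(np.arctan2(d[1],d[0])),'mid',sum(ends)/2, np.linalg.norm(d))
for m,(a,b) in {'white line':((120,153),(180,147)),'edge low':((120,195),(308,182)),'edge up':((120,132),(305,117))}.items():
    p,q=onz(W,*w(*a),158),onz(W,*w(*b),158); print(m,np.degrees(np.arctan2(*(p-q)[1::-1])))
k=sum(ends)/2
for z in (114,):
  for a in [(123,80),(95,98),(70,122),(65,160),(108,185),(75,228),(95,257),(120,282)]:
    p=onz(W,*w(*a),z)-k; print(a,np.degrees(np.arctan2(p[1],p[0]))%360,np.hypot(p[0],p[1]))
# brush tip
c,d=ray(W,250+280/4,200+62/4); print('tip tri',tri([(c+(oS['tool_pos']-o['tool_pos']),d),ray(S,270+213/4,200+445/4)]),oS['tool_pos'])
# rim two-view centre check
print('side rim',onz(S,375,256.2,164))
```

```text
rim (array([ 667.09572316, -207.98792911,   48.04787974]), np.float64(1.6506008386714015))
drain (array([ 667.60477774, -208.07411628,   13.79039583]), np.float64(0.08017378302892375))
bar ends [array([ 528.69052564, -220.83186452,  158.        ]), array([ 580.77129709, -203.29726948,  158.        ])]
pointer ang -161.3926094814938 mid [ 554.73091136 -212.064567    158.        ] 54.9533327305516
white line -163.15193200223888
edge low -164.11595558917966
edge up -163.15016315378577
(123, 80) 140.38788005906966 39.29347478981654
(95, 98) 155.00858201431078 41.56695505482978
(70, 122) 169.18308353652375 44.607608062598736
(65, 160) 185.6391323818267 43.26648439904253
(108, 185) 199.42923270418902 30.295265090834594
(75, 228) 215.25003282939196 44.153446374431056
(95, 257) 229.82995400945086 43.953359760484155
(120, 282) 244.18410843432252 44.51916638441748
tip tri (array([ 562.02502085, -359.77753675,  187.12203198]), [1.445402906788158, 1.4454029067881444]) [ 561.55404559 -368.71219616  331.3334976 ]
side rim [ 665.99122797 -215.99678444  164.        ]
```

Run:
```python
from h import *; import pickle
o,W=pickle.load(open('pics/w4.pkl','rb'));oS,S=pickle.load(open('pics/s4.pkl','rb'))
p=o['tool_pos'];q=oS['tool_pos']
for dy,dz in [(0,-122),(0,-144),(9,-122),(9,-144),(0,0),(0,19)]:
    a=proj(W,p+[0,dy,dz]);b=proj(S,q+[0,dy,dz])
    print(dy,dz,'wz',((a-[250,200])*4).round(),'sz',((b-[270,200])*4).round())
```

```text
0 -122 wz [277. 132.] sz [209. 423.]
0 -144 wz [277. 104.] sz [210. 462.]
9 -122 wz [285.  89.] sz [207. 406.]
9 -144 wz [285.  63.] sz [208. 445.]
0 0 wz [279. 413.] sz [205. 183.]
0 19 wz [279. 492.] sz [204. 142.]
```

```bash
python3 -m jog '{"xyz":[[0.8,0.7,0],[0.9,0.9,0],[0.9,0.9,-0.2],[0.9,0.9,-0.2],[0.8,0.8,-0.2],[0.5,0.5,-0.2],[0,0,0]],"angular":[[0,0,0],[0,0,0],[0,0,0],[0,0,0],[0,0,0],[0,0,0],[0,0,0]]}' 1; python3 look.py w5
```

```text
time: 6.0
tool_pos: [656.7, -276.6, 312.0]
tcp_rot: [3.133, -0.001, 0.181]
contact_force: [0.1, -0.0, -1.2]
grip_width: 10.8
6.0 [ 656.7 -276.6  312. ] [ 3.133e+00 -1.000e-03  1.810e-01] [ 0.1 -0.  -1.2] 10.8
```

View pics/w5.png

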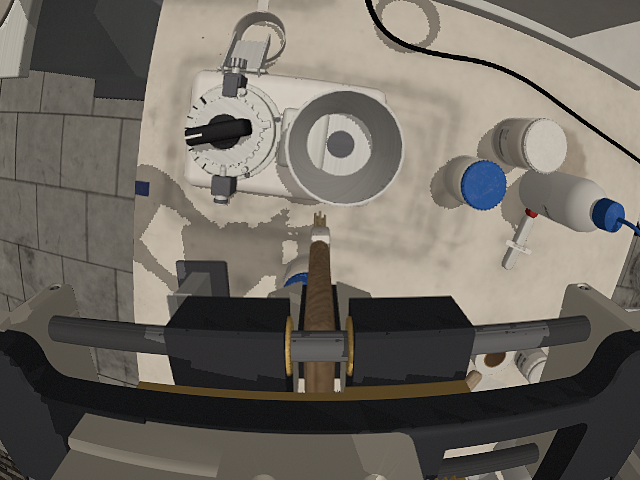

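The rim spans columns 285–402 and rows 90–207, the drain is at (341,144) and the bar is at (218,132).

Run:
```python
from h import *; import pickle
o,W=pickle.load(open('pics/w5.pkl','rb'));o4,W4=pickle.load(open('pics/w4.pkl','rb'))
P=np.array([onz(W,*a,164) for a in [(285,148),(402,148),(343.5,90),(343.5,207)]]);print(P.round(1),P.mean(0))
print('drain',onz(W,341,144,93))
print('bar',onz(W,185,137,158),onz(W,251,126,158),(onz(W,185,137,158)+onz(W,251,126,158))/2)
print(tri([ray(W,343.5,148),ray(W4,280+600/3.2,224/3.2)]))
print(tri([ray(W,341,144),ray(W4,280+530/3.2,250/3.2)]), 'brushtip +y edge', onz(W,320,212,190))
```

```text
[[ 617.5 -217.9  164. ]
 [ 712.5 -199.5  164. ]
 [ 655.8 -162.2  164. ]
 [ 674.1 -258.1  164. ]] [ 664.98777794 -209.41847154  164.        ]
drain [ 666.67575982 -208.55797305   93.        ]
bar [ 528.47541478 -221.22538911  158.        ] [ 585.53700782 -204.32156705  158.        ] [ 557.0062113  -212.77347808  158.        ]
(array([ 664.74769663, -209.44840187,  162.77583817]), [0.01859070086197631, 0.01859070086181265])
(array([ 666.47814128, -208.46705627,   95.87827085]), [0.012050329269173734, 0.012050329269286507]) brushtip +y edge [ 654.28479647 -260.20155129  190.        ]
```

```bash
python3 -m jog '{"xyz":[[0.15,1,0],[0.15,1,0],[0.15,1,0],[0.05,0.45,0],[0,0,0]],"angular":[[0,0,0],[0,0,0],[0,0,0],[0,0,0],[0,0,0]]}' 1
```

```text
time: 6.55
tool_pos: [664.5, -205.6, 313.9]
tcp_rot: [3.131, -0.001, 0.177]
contact_force: [0.8, -0.2, -1.8]
grip_width: 10.7
```

```bash
python3 -m jog '{"xyz":[[0.07,-0.17,-0.3],[0,0,-1],[0,0,-1],[0,0,-1],[0,0,-0.8],[0,0,0]],"angular":[[0.1,0,0],[0,0,0],[0,0,0],[0,0,0],[0,0,0],[0,0,0]]}' 1; python3 look.py s6 side; python3 look.py t6 top; python3 -c "
import cv2
t=cv2.imread('pics/s6.png');u=cv2.imread('pics/t6.png')
a=cv2.resize(t[190:320,280:410],(390,390));b=cv2.resize(u[150:280,310:440],(390,390));cv2.imwrite('pics/st6.png',cv2.hconcat([a,b]))"
```

```text
time: 7.15
tool_pos: [665.2, -213.4, 228.1]
tcp_rot: [3.141, -0.004, 0.173]
contact_force: [-0.1, 0.5, -1.2]
grip_width: 10.5
7.15 [ 665.2 -213.4  228.1] [ 3.141 -0.004  0.173] [-0.1  0.5 -1.2] 10.5
7.2 [ 665.6 -213.8  229.5] [ 3.14  -0.006  0.173] [-0.4 -0.4  0.1] 10.7
```

View pics/st6.png

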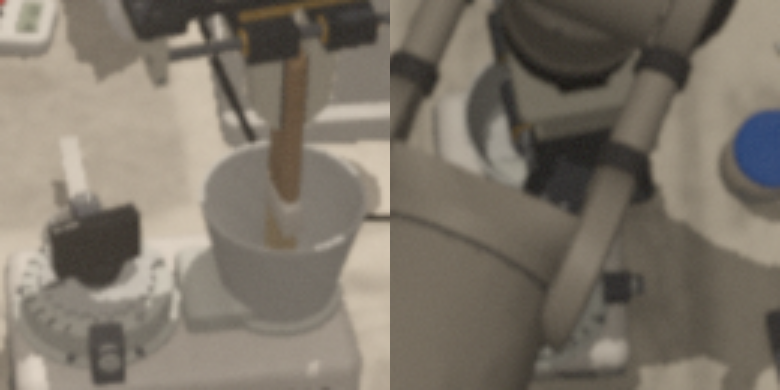

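The brush is inside the hopper. I'll go down slowly until the force shows it touching the floor.

```bash
python3 -m jog '{"xyz":[[0,0.2,-0.3],[0,0,-0.2],[0,0,-0.1],[0,0,0]],"angular":[[0,0,0],[0,0,0],[0,0,0],[0,0,0]]}' 1
```

```text
time: 7.65
tool_pos: [667.4, -210.5, 221.5]
tcp_rot: [3.135, -0.013, 0.173]
contact_force: [0.2, -0.2, -0.3]
grip_width: 11.1
```

```bash
python3 -m jog '{"xyz":[[0,0,-0.25],[0,0,-0.1],[0,0,0]],"angular":[[0,0.12,0],[0,0,0],[0,0,0]]}' 1;  python3 -m jog '{"xyz":[[0,0,-0.25]],"angular":[[0,0,0]]}' 1
```

```text
time: 7.95
tool_pos: [667.7, -210.5, 215.3]
tcp_rot: [3.137, -0.001, 0.173]
contact_force: [-0.4, -0.3, 1.2]
grip_width: 10.8
time: 8.05
tool_pos: [668.3, -210.9, 215.0]
tcp_rot: [3.133, -0.005, 0.173]
contact_force: [-8.1, 3.8, 38.7]
grip_width: 10.8
```

The floor is at TCP z≈215. Now up to near the rim (tip about 157).

```bash
python3 -m jog '{"xyz":[[0,0,0.6],[0,0,1],[0,0,1],[0,0,0.4],[0,0,0]],"angular":[[0,0,0],[0,0,0],[0,0,0],[0,0,0],[0,0,0]]}' 1; python3 look.py s7 side; python3 -c "
import cv2
t=cv2.imread('pics/s7.png')
cv2.imwrite('pics/s7z.png',cv2.resize(t[180:320,280:420],(560,560)))"
```

```text
time: 8.55
tool_pos: [668.2, -210.7, 278.3]
tcp_rot: [3.132, -0.007, 0.174]
contact_force: [0.1, -0.1, -0.4]
grip_width: 10.5
8.55 [ 668.2 -210.7  278.3] [ 3.132 -0.007  0.174] [ 0.1 -0.1 -0.4] 10.5
```

View pics/s7z.png

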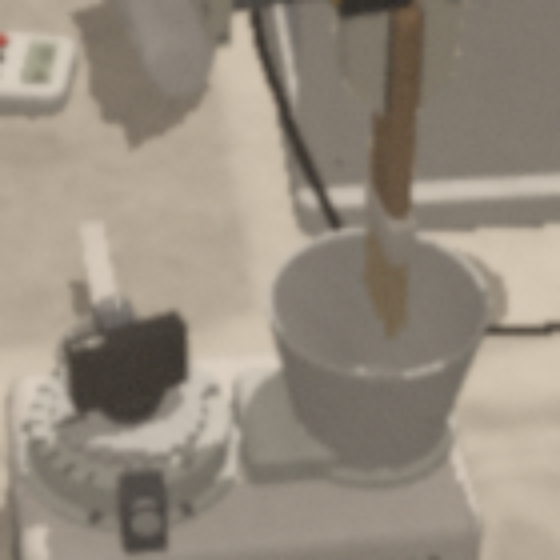

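Run:
```python
from h import *; import pickle
o,S=pickle.load(open('pics/s7.pkl','rb'))
p=o['tool_pos']
for d in ([0,0,-122],[3,-18,-122],[-3,18,-122],[0,0,-115]):print(d,((proj(S,p+d)-[280,180])*4).round())
```

```text
[0, 0, -122] [383. 309.]
[3, -18, -122] [395. 337.]
[-3, 18, -122] [370. 283.]
[0, 0, -115] [383. 298.]
```

The bristle corner matches its predicted pixel, so the brush hasn't slipped; the tip is at about 156. Stroke 2 next.

```bash
python3 -m jog '{"xyz":[[0,0.05,-1],[0,0,-1],[0,0,-0.75],[0,0,-0.1],[0,0,0]],"angular":[[0.08,0.06,0],[0,0,0],[0,0,0],[0,0,0],[0,0,0]]}' 1
```

```text
time: 9.1
tool_pos: [667.0, -209.1, 215.3]
tcp_rot: [-3.139, 0.002, 0.173]
contact_force: [-0.3, 0.9, 9.5]
grip_width: 10.6
```

Touching the floor (9.5 N). Now up, then stroke 3.

```bash
python3 -m jog '{"xyz":[[0,0,0.6],[0,0,1],[0,0,1],[0,0,0.4],[0,0,0]],"angular":[[0,0,0],[0,0,0],[0,0,0],[0,0,0],[0,0,0]]}' 1; python3 -m jog '{"xyz":[[0,0,-1],[0,0,-1],[0,0,-0.75],[0,0,-0.1],[0,0,0]],"angular":[[0,0,0],[0,0,0],[0,0,0],[0,0,0],[0,0,0]]}' 1
```

```text
time: 9.6
tool_pos: [666.7, -209.0, 279.1]
tcp_rot: [-3.139, 0.002, 0.173]
contact_force: [-0.6, 0.1, -0.4]
grip_width: 10.9
time: 10.1
tool_pos: [666.0, -208.7, 218.9]
tcp_rot: [-3.138, 0.003, 0.173]
contact_force: [0.3, -1.2, -1.1]
grip_width: 10.8
```

```bash
python3 -m jog '{"xyz":[[0,0,-0.2],[0,0,-0.05]],"angular":[[0,0,0],[0,0,0]]}' 1
```

```text
time: 10.3
tool_pos: [666.7, -209.0, 215.4]
tcp_rot: [-3.14, 0.001, 0.173]
contact_force: [-0.4, 0.0, 1.1]
grip_width: 10.4
```

```bash
python3 -m jog '{"xyz":[[0,0,-0.06]],"angular":[[0,0,0]]}' 1; python3 -m jog '{"xyz":[[0,0,0.6],[0,0,1],[0,0,1],[0,0,0.4],[0,0,0]],"angular":[[0,0,0],[0,0,0],[0,0,0],[0,0,0],[0,0,0]]}' 1
```

```text
time: 10.4
tool_pos: [666.8, -209.0, 215.3]
tcp_rot: [-3.14, 0.0, 0.173]
contact_force: [-2.1, 0.6, 5.7]
grip_width: 10.9
time: 10.9
tool_pos: [666.9, -209.1, 280.2]
tcp_rot: [3.141, -0.002, 0.173]
contact_force: [-0.4, -1.0, -0.5]
grip_width: 11.2
```

```bash
python3 -m jog '{"xyz":[[0,0,1],[0,0,1],[0,0,0.5],[-0.6,-0.95,0],[-0.6,-0.95,0],[-0.6,-0.95,0],[-0.6,-0.95,0],[-0.6,-0.95,0],[-0.6,-0.95,0],[-0.6,-0.95,0]],"angular":[[0,0,0],[0,0,0],[0,0,0],[0,0,0.1],[0,0,0],[0,0,0],[0,0,0],[0,0,0],[0,0,0],[0,0,0]]}' 1
```

```text
time: 11.9
tool_pos: [580.4, -342.4, 322.8]
tcp_rot: [-3.134, 0.007, 0.191]
contact_force: [-0.3, -0.1, -1.6]
grip_width: 11.0
```

```bash
python3 -m jog '{"xyz":[[-0.6,-0.95,-1],[-0.6,-0.95,-1],[-0.6,-0.95,-1],[-0.5,-0.7,-1],[0,0,0],[0,0,0]],"angular":[[0,0,0],[0,0,0],[0,0,0],[0,0,0],[0,0,0],[0,0,0]]}' 1
```

```text
time: 12.5
tool_pos: [529.6, -417.7, 235.8]
tcp_rot: [-3.129, 0.009, 0.187]
contact_force: [0.1, -0.2, 0.4]
grip_width: 11.4
```

```bash
python3 -m jog '{"xyz":[[-0.48,-1,0],[0,-0.05,0],[0,0,0]],"angular":[[-0.12,-0.09,0],[0,0,0],[0,0,0]]}' 1; python3 look.py w8; python3 look.py s8 side; python3 -c "
import cv2
t=cv2.imread('pics/s8.png');u=cv2.imread('pics/w8.png')
a=cv2.resize(t[320:460,240:380],(390,390));b=cv2.resize(u[160:300,250:390],(390,390));cv2.imwrite('pics/sw8.png',cv2.hconcat([a,b]))"
```

```text
time: 12.8
tool_pos: [521.6, -438.9, 238.3]
tcp_rot: [3.136, -0.0, 0.189]
contact_force: [0.4, 0.2, -0.1]
grip_width: 10.9
12.8 [ 521.6 -438.9  238.3] [ 3.136 -0.     0.189] [ 0.4  0.2 -0.1] 10.9
12.85 [ 521.5 -439.1  238.4] [ 3.135 -0.     0.189] [-0.5  0.2 -0.6] 11.0
```

View pics/sw8.png

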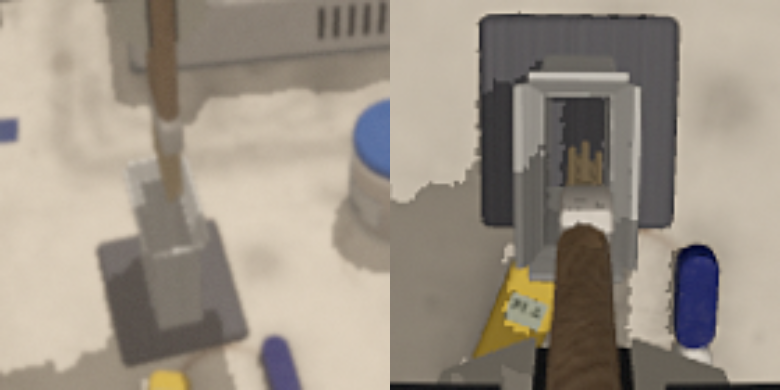

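The bristles are over the pocket, about 1.5 mm too far in +x. Inserting.

```bash
python3 -m jog '{"xyz":[[-0.08,0.02,-0.7],[0,0,-0.8],[0,0,-0.8],[0,0,-0.8],[0,0,-0.8],[0,0,-0.5],[0,0,-0.2],[0,0,0]],"angular":[[0.05,0,0],[0,0,0],[0,0,0],[0,0,0],[0,0,0],[0,0,0],[0,0,0],[0,0,0]]}' 1
```

```text
time: 13.7
tool_pos: [520.3, -434.4, 138.8]
tcp_rot: [-3.139, -0.001, 0.193]
contact_force: [0.6, -0.1, -0.5]
grip_width: 10.6
```

```bash
python3 -m jog '{"xyz":[[0,-0.15,-0.15],[0,0,-0.1],[0,0,-0.03]],"angular":[[0,0,0],[0,0,0],[0,0,0]]}' 1
```

```text
time: 14.0
tool_pos: [521.1, -438.3, 134.6]
tcp_rot: [3.142, -0.003, 0.193]
contact_force: [-0.4, -0.5, 0.4]
grip_width: 11.1
```

```bash
python3 -m jog '{"xyz":[[0,0,-0.1],[0,0,-0.05]],"angular":[[0,0,0],[0,0,0]]}' 1
```

```text
time: 14.2
tool_pos: [521.3, -438.7, 132.3]
tcp_rot: [3.14, -0.004, 0.193]
contact_force: [-1.0, 1.2, 3.0]
grip_width: 11.1
```

```bash
python3 -m jog '{"xyz":[[0,0,0],[0,0,0],[0,0,0],[0,0,0],[0,0,0],[0,0,0],[0,0,0],[0,0,0]],"angular":[[0,0,0],[0,0,0],[0,0,0],[0,0,0],[0,0,0],[0,0,0],[0,0,0],[0,0,0]]}' -0.3; python3 look.py w9; python3 look.py s9 side
```

```text
time: 15.0
tool_pos: [521.7, -439.0, 133.2]
tcp_rot: [3.139, -0.005, 0.193]
contact_force: [-0.1, -0.5, 0.1]
grip_width: 59.0
15.0 [ 521.7 -439.   133.2] [ 3.139 -0.005  0.193] [-0.1 -0.5  0.1] 59.0
15.05 [ 521.7 -439.   133.2] [ 3.139 -0.005  0.193] [-0.  -0.8  0.4] 59.6
```

View pics/w9.png

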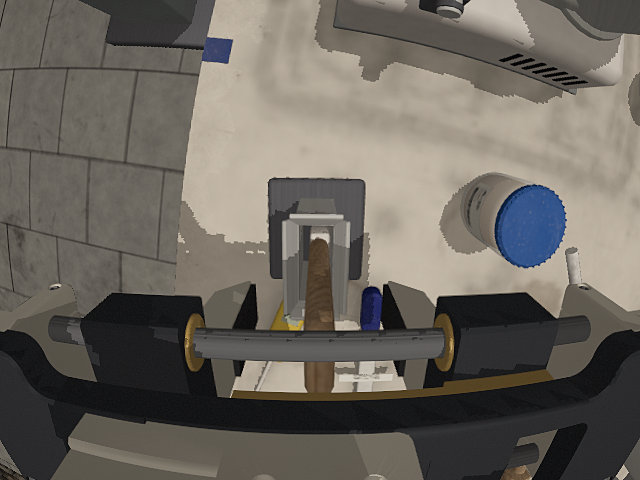

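The brush is free and upright in the pocket. Now rise and go towards the knob, turning the jaw to yaw 107°.

```bash
python3 -m jog '{"xyz":[[0,0,0.7],[0,0,1],[0,0,1],[0,0,1],[0,0.5,1],[0.15,1,0.5],[0.15,1,0],[0.15,1,0],[0.15,1,0],[0.15,1,0]],"angular":[[0,0,0],[0,0,0],[0,0,0],[0,0,1],[0,0,1],[0,0,1],[0,0,1],[0,0,1],[0,0,1],[0,0,1]]}'; python3 -m jog '{"xyz":[[0.15,1,0],[0.15,1,0],[0.15,1,0],[0.15,0.6,0],[0,0,0],[0,0,0],[0,0,0],[0,0,0],[0,0,0],[0,0,0]],"angular":[[0,0,1],[0,0,1],[0,0,1],[0,0,1],[0,0,1],[0,0,1],[0,0,1],[0,0,1],[0,0,1],[0,0,0]]}'; python3 look.py w10; python3 look.py s10 side
```

```text
time: 16.1
tool_pos: [536.3, -328.5, 252.3]
tcp_rot: [3.128, -0.004, 0.95]
contact_force: [-0.0, 0.1, -0.6]
grip_width: 59.7
time: 17.1
tool_pos: [550.5, -250.1, 267.0]
tcp_rot: [3.115, 0.003, 1.939]
contact_force: [-1.0, 0.0, -0.4]
grip_width: 59.8
17.1 [ 550.5 -250.1  267. ] [3.115e+00 3.000e-03 1.939e+00] [-1.   0.  -0.4] 59.8
17.15 [ 550.6 -250.1  267.1] [3.114 0.004 1.936] [-0.2  0.3 -0.1] 59.6
```

View pics/w10.png

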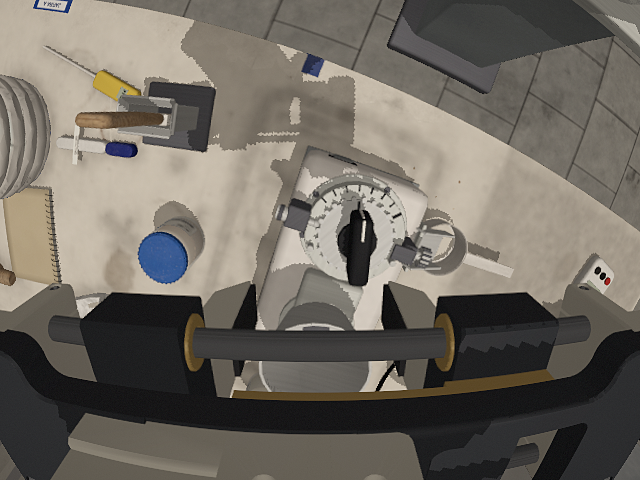

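View pics/s10.png

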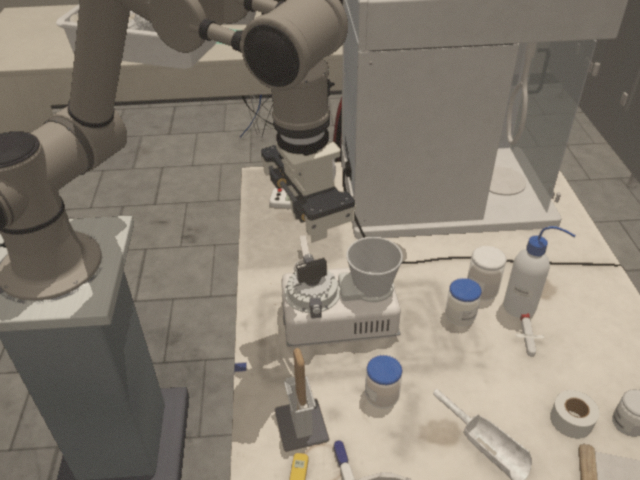

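The brush stands upright in the stand. The bar in the wrist view runs from (361,208) to (357,285), with the white end up.

```bash
python3 -c "
import cv2
u=cv2.imread('pics/w10.png')
cv2.imwrite('pics/w10z.png',cv2.resize(u[165:300,290:430],(700,675),interpolation=cv2.INTER_CUBIC)[:600])"
```

```text
(no output)
```

View pics/w10z.png

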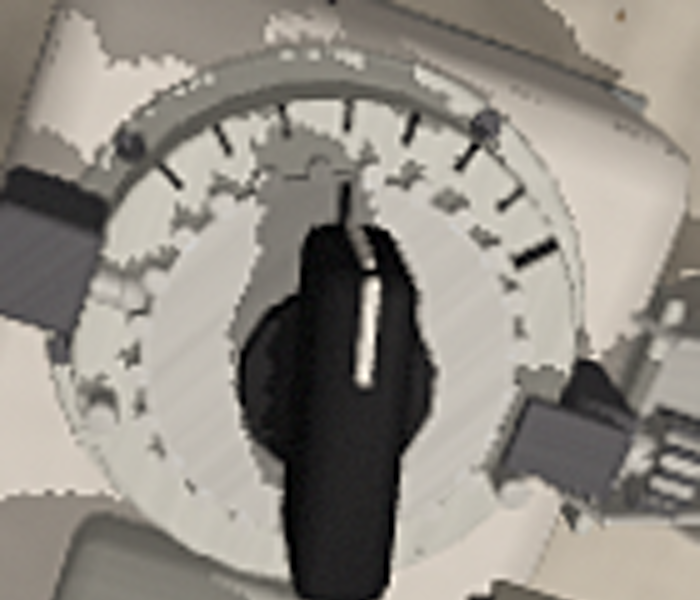

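The pointer needle at (345,200) lines up with the fifth tick at (347,112), counting from the long tick (535,253). So it starts in notch 4.

Run:
```python
from h import *; import pickle
o,W=pickle.load(open('pics/w10.pkl','rb'));o5,W5=pickle.load(open('pics/w5.pkl','rb'));o4,W4=pickle.load(open('pics/w4.pkl','rb'))
w=lambda x,y:(x/5+290,y/5+165)
ang=lambda p,q:np.degrees(np.arctan2(*(p-q)[1::-1]))
L=lambda x,y,z=158:onz(W,*w(x,y),z)
print('line',ang(L(372,280),L(363,382)),'left',ang(L(305,330),L(285,520)),ang(L(305,262),L(293,590)),'right',ang(L(413,290),L(388,590)))
e=[L(361,268),L(340,600)];print(e,sum(e)/2,np.linalg.norm(e[0]-e[1]))
print('needle',ang(L(345,185,118),L(345,220,118)))
print('tri white-end', tri([ray(W,*w(372,280)),ray(W4,280+120/3.2,153/3.2)]))
print('tri inner', tri([ray(W,*w(363,382)),ray(W4,280+180/3.2,147/3.2)]))
P=np.array([L(*a,114)for a in [(535,253),(510,197),(468,155),(410,125),(347,112),(284,118),(222,138),(172,175)]])
from scipy.optimize import least_squares
r=least_squares(lambda p:np.hypot(*(P[:,:2]-p[:2]).T)-p[2],[556,-213,32]);print(r.x)
print((np.degrees(np.arctan2(P[:,1]-r.x[1],P[:,0]-r.x[0]))%360).round(1))
```

```text
line -161.786851314678 left -163.12084494770593 -159.36335211940036 right -160.83457709437502
[array([ 527.76844654, -223.59354332,  158.        ]), array([ 578.80686162, -205.28602683,  158.        ])] [ 553.28765408 -214.43978507  158.        ] 54.22255041409467
needle -157.39244200050854
tri white-end (array([ 529.6474141 , -220.34052692,  154.36792228]), [0.21314930302278745, 0.2131493030227479])
tri inner (array([ 545.49517261, -215.03136419,  152.77993001]), [0.07731640437609029, 0.07731640437619675])
[ 549.39701744 -215.36270292   39.02762482]
[132.9 149.3 164.8 181.6 198.  213.9 230.2 245.8]
```

```bash
python3 -m jog '{"xyz":[[0.1,0.95,0],[0.1,0.85,-0.5],[0,0,-1],[0,0,-1],[0,0,-1],[0,0,0],[0,0,0]],"angular":[[-0.09,0.24,-0.4],[0,0,0],[0,0,0],[0,0,0],[0,0,0],[0,0,0],[0,0,0]]}' 0.1
```

```text
time: 17.9
tool_pos: [555.2, -213.1, 198.6]
tcp_rot: [3.139, 0.008, 1.873]
contact_force: [-0.3, -0.5, 0.8]
grip_width: 41.4
```

```bash
python3 -m jog '{"xyz":[[0,0,-0.5],[0,0,-1],[0,0,-1],[0,0,-0.6],[0,0,-0.2],[0,0,0]],"angular":[[0.07,0.02,0.2],[0,0,0],[0,0,0],[0,0,0],[0,0,0],[0,0,0]]}'; python3 look.py w11; python3 look.py s11 side; python3 -c "
import cv2
t=cv2.imread('pics/s11.png');cv2.imwrite('pics/s11z.png',cv2.resize(t[200:350,240:420],(720,600)))"
```

```text
time: 18.5
tool_pos: [557.6, -215.0, 134.6]
tcp_rot: [3.132, 0.006, 1.895]
contact_force: [0.8, 0.1, 1.8]
grip_width: 41.0
18.5 [ 557.6 -215.   134.6] [3.132 0.006 1.895] [0.8 0.1 1.8] 41.0
18.55 [ 557.8 -215.1  135. ] [3.131 0.006 1.895] [0.1 0.4 0.9] 41.3
```

View pics/w11.png

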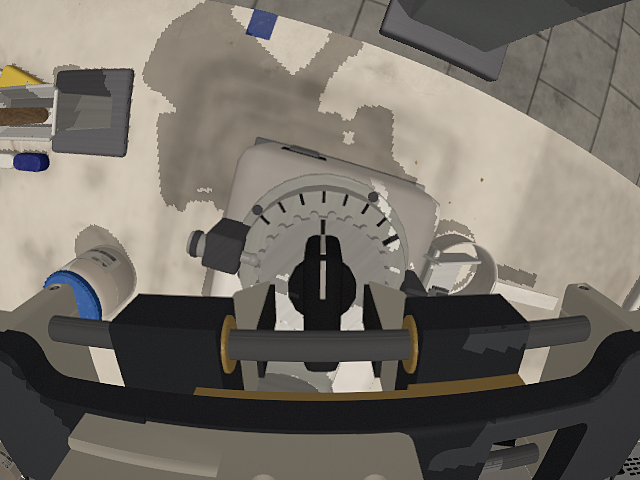

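View pics/s11z.png

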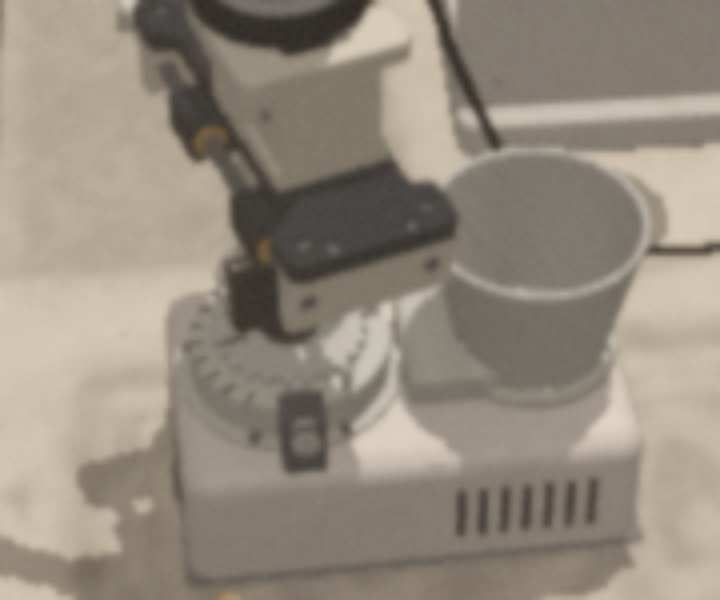

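The bar is centred between the pads and parallel to them (column 323, gripper centre 320). Lower a bit and grip.

```bash
python3 -m jog '{"xyz":[[-0.13,0.09,-0.35],[0,0,-0.05],[0,0,0]],"angular":[[-0.03,0.08,0],[0,0,0],[0,0,0]]}'; python3 -m jog '{"xyz":[[0,0,-0.02],[0,0,-0.02],[0,0,-0.02],[0,0,-0.02],[0,0,0],[0,0,0],[0,0,0]],"angular":[[0,0,0],[0,0,0],[0,0,0],[0,0,0],[0,0,0],[0,0,0],[0,0,0]]}' 1; python3 -c "
from plant import bot
print(bot.get_obs())"
```

```text
time: 18.9
tool_pos: [556.0, -213.6, 128.6]
tcp_rot: [3.138, 0.01, 1.895]
contact_force: [0.3, -0.1, 1.2]
grip_width: 41.4
time: 19.6
tool_pos: [556.8, -213.8, 128.4]
tcp_rot: [3.136, 0.011, 1.895]
contact_force: [1.3, -1.1, 0.8]
grip_width: 16.0
{'time': 19.6, 'joint_positions': array([-0.49336048,  0.55399167,  1.46659131, -0.00377971,  1.10938079,
       -2.38634178]), 'dq': array([-0.00115289,  0.00043709, -0.00021911,  0.00300674,  0.00110395,
       -0.0005842 ]), 'tau': array([ 3.05645596e-01, -5.14121389e+01, -2.21771979e+01, -3.26138623e-01,
       -2.19822326e-01, -3.96561529e-02]), 'tool_pos': array([ 556.75045016, -213.84932408,  128.41559371]), 'tcp_rot': array([3.13610146, 0.01079811, 1.89461477]), 'contact_force': array([ 1.33646385, -1.14481414,  0.80554982]), 'moment': array([ 0.57877705, -0.05957228, -0.03444651]), 'grip_width': 16.036740350714286}
```

Gripped at 16.0 mm, yaw 1.895 (notch 4, so I expect the stop at 0.847). Turning clockwise.

```bash
cat > m.py <<'E'
from plant import bot
o=bot.get_obs();print(o['time'],'yaw',o['tcp_rot'].round(3),'F',o['contact_force'].round(1),'M',o['moment'].round(2),'pos',o['tool_pos'].round(1),round(o['grip_width'],1))
E
python3 -m jog '{"xyz":[[0,0,0],[0,0,0],[0,0,0]],"angular":[[0,0,-0.5],[0,0,-0.7],[0,0,-0.7]]}' 1; python3 m.py
```

```text
time: 19.9
tool_pos: [556.9, -214.3, 128.4]
tcp_rot: [3.136, 0.011, 1.69]
contact_force: [0.4, -2.0, 1.8]
grip_width: 15.9
19.9 yaw [3.136 0.011 1.69 ] F [ 0.4 -2.   1.8] M [ 0.4  -0.07 -0.01] pos [ 556.9 -214.3  128.4] 15.9
```

```bash
python3 -m jog '{"xyz":[[0,0,0],[0,0,0],[0,0,0],[0,0,0],[0,0,0],[0,0,0]],"angular":[[0,0,-0.9],[0,0,-0.9],[0,0,-0.9],[0,0,-0.9],[0,0,-0.9],[0,0,-0.9]]}' 1; python3 m.py
```

```text
time: 20.5
tool_pos: [556.6, -215.6, 128.4]
tcp_rot: [3.136, 0.013, 1.102]
contact_force: [-0.1, -2.9, 2.0]
grip_width: 15.8
20.5 yaw [3.136 0.013 1.102] F [-0.1 -2.9  2. ] M [ 0.32 -0.23  0.11] pos [ 556.6 -215.6  128.4] 15.8
```

```bash
python3 -m jog '{"xyz":[[0,0.05,0],[0,0.05,0],[0,0,0]],"angular":[[0,0,-0.8],[0,0,-0.8],[0,0,-0.5]]}' 1; python3 m.py;python3 -m jog '{"xyz":[[0,0,0]],"angular":[[0,0,-0.4]]}' 1; python3 m.py; python3 -m jog '{"xyz":[[0,0,0]],"angular":[[0,0,-0.4]]}' 1; python3 m.py
```

```text
time: 20.8
tool_pos: [556.3, -216.1, 128.4]
tcp_rot: [3.133, 0.016, 0.871]
contact_force: [-0.6, 0.6, 1.6]
grip_width: 15.8
20.8 yaw [3.133 0.016 0.871] F [-0.6  0.6  1.6] M [ 0.87 -0.39  0.  ] pos [ 556.3 -216.1  128.4] 15.8
time: 20.9
tool_pos: [556.3, -216.2, 128.5]
tcp_rot: [3.133, 0.016, 0.827]
contact_force: [-0.9, -0.2, 1.8]
grip_width: 15.8
20.9 yaw [3.133 0.016 0.827] F [-0.9 -0.2  1.8] M [ 0.64 -0.41  0.12] pos [ 556.3 -216.2  128.5] 15.8
time: 21.0
tool_pos: [556.3, -216.3, 128.4]
tcp_rot: [3.133, 0.016, 0.784]
contact_force: [0.6, -1.8, -0.4]
grip_width: 16.0
21.0 yaw [3.133 0.016 0.784] F [ 0.6 -1.8 -0.4] M [ 0.29 -0.37  0.83] pos [ 556.3 -216.3  128.4] 16.0
```

```bash
for i in 1; do python3 -m jog '{"xyz":[[0,0,0]],"angular":[[0,0,-0.4]]}' 1; python3 m.py; done; python3 -m jog '{"xyz":[[0,0,0]],"angular":[[0,0,-0.4]]}' 1; python3 m.py; python3 look.py w12
```

```text
time: 21.1
tool_pos: [556.4, -216.5, 128.4]
tcp_rot: [3.133, 0.016, 0.742]
contact_force: [-1.5, 0.7, 1.9]
grip_width: 16.7
21.1 yaw [3.133 0.016 0.742] F [-1.5  0.7  1.9] M [ 0.46 -0.21  0.88] pos [ 556.4 -216.5  128.4] 16.7
time: 21.2
tool_pos: [556.4, -216.5, 128.5]
tcp_rot: [3.132, 0.017, 0.701]
contact_force: [-0.4, -1.5, 1.0]
grip_width: 17.2
21.2 yaw [3.132 0.017 0.701] F [-0.4 -1.5  1. ] M [ 0.09 -0.49  0.96] pos [ 556.4 -216.5  128.5] 17.2
21.2 [ 556.4 -216.5  128.5] [3.132 0.017 0.701] [-0.4 -1.5  1. ] 17.2
```

View pics/w12.png

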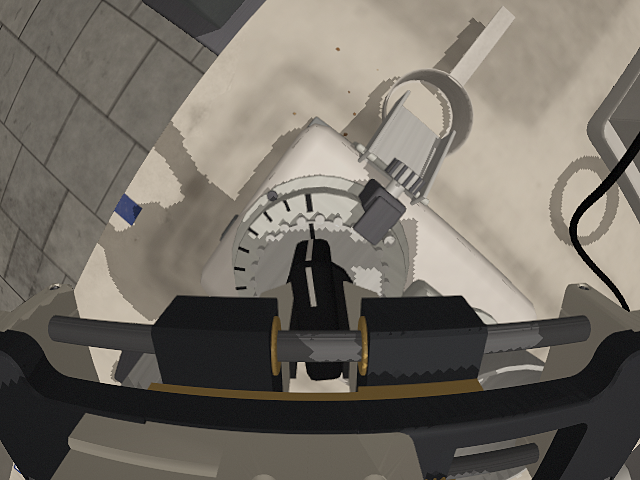

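The bar is at the long tick and against the stop (0.96 N m), but the pads have twisted about 0.13 rad on it (opening 17.2). I'll unwind until the pads lie flat again.

```bash
python3 -m jog '{"xyz":[[0,0,0],[0,0,0]],"angular":[[0,0,0.6],[0,0,0.5]]}' 1; python3 m.py;python3 -m jog '{"xyz":[[0,0,0]],"angular":[[0,0,0.25]]}' 1; python3 m.py
```

```text
time: 21.45
tool_pos: [556.6, -216.5, 128.4]
tcp_rot: [3.132, 0.017, 0.819]
contact_force: [-2.0, -0.1, 0.3]
grip_width: 16.0
21.45 yaw [3.132 0.017 0.819] F [-2.  -0.1  0.3] M [ 0.32 -0.46 -0.09] pos [ 556.6 -216.5  128.4] 16.0
time: 21.55
tool_pos: [556.5, -216.5, 128.4]
tcp_rot: [3.132, 0.017, 0.847]
contact_force: [-1.7, 0.2, 0.3]
grip_width: 15.5
21.55 yaw [3.132 0.017 0.847] F [-1.7  0.2  0.3] M [ 0.4  -0.53 -0.2 ] pos [ 556.5 -216.5  128.4] 15.5
```

```bash
python3 -m jog '{"xyz":[[0,0,0],[0,0,0],[0,0,0],[0,0,0],[0,0,0],[0,0,0],[0,0,0]],"angular":[[0,0,0.7],[0,0,0.9],[0,0,0.9],[0,0,0.9],[0,0,0.9],[0,0,0.9],[0,0,0.7]]}' 1; python3 m.py
```

```text
time: 22.25
tool_pos: [557.1, -214.9, 128.4]
tcp_rot: [3.131, 0.012, 1.487]
contact_force: [0.4, -0.5, 1.8]
grip_width: 15.7
22.25 yaw [3.131 0.012 1.487] F [ 0.4 -0.5  1.8] M [ 0.58 -0.26 -0.08] pos [ 557.1 -214.9  128.4] 15.7
```

```bash
python3 -m jog '{"xyz":[[0,0,0],[0,0,0]],"angular":[[0,0,0.6],[0,0,0.5]]}' 1; python3 m.py; python3 -m jog '{"xyz":[[0,0,0]],"angular":[[0,0,0.2]]}' 1; python3 m.py; python3 -m jog '{"xyz":[[0,0,0],[0,0,0],[0,0,0]],"angular":[[0,0,0],[0,0,0],[0,0,0]]}' 1; python3 m.py; python3 look.py w13;  python3 look.py t13 top; python3 -c "
import cv2
u=cv2.imread('pics/w13.png')
cv2.imwrite('pics/w13z.png',cv2.resize(u[150:390,200:450],(625,600),interpolation=cv2.INTER_CUBIC))"
```

```text
time: 22.45
tool_pos: [557.1, -214.5, 128.4]
tcp_rot: [3.131, 0.011, 1.608]
contact_force: [-0.4, -0.6, 0.4]
grip_width: 15.8
22.45 yaw [3.131 0.011 1.608] F [-0.4 -0.6  0.4] M [ 0.47 -0.13 -0.03] pos [ 557.1 -214.5  128.4] 15.8
time: 22.55
tool_pos: [557.1, -214.5, 128.4]
tcp_rot: [3.131, 0.011, 1.63]
contact_force: [0.0, -0.1, 0.5]
grip_width: 16.1
22.55 yaw [3.131 0.011 1.63 ] F [ 0.  -0.1  0.5] M [ 0.41 -0.11 -0.11] pos [ 557.1 -214.5  128.4] 16.1
time: 22.85
tool_pos: [557.1, -214.5, 128.4]
tcp_rot: [3.131, 0.011, 1.628]
contact_force: [-0.6, 0.1, 1.7]
grip_width: 15.8
22.85 yaw [3.131 0.011 1.628] F [-0.6  0.1  1.7] M [ 0.48 -0.17 -0.02] pos [ 557.1 -214.5  128.4] 15.8
22.85 [ 557.1 -214.5  128.4] [3.131 0.011 1.628] [-0.6  0.1  1.7] 15.8
22.9 [ 557.1 -214.5  128.4] [3.131 0.011 1.628] [ 0.7 -0.1  0.9] 15.9
```

View pics/w13z.png

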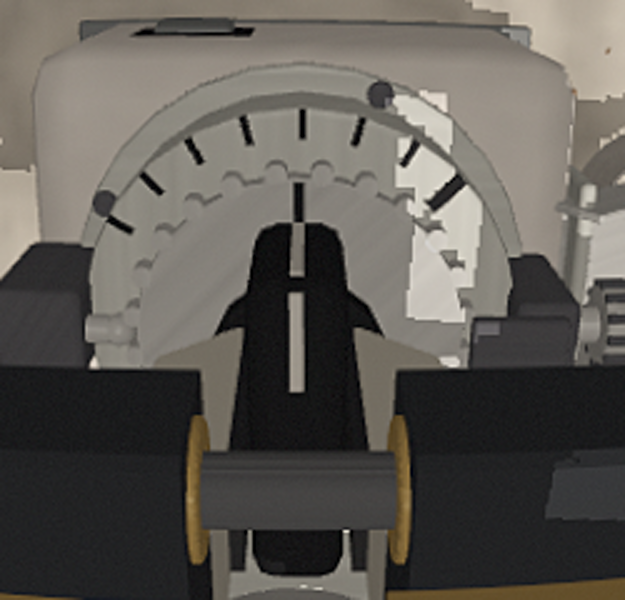

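The needle (299,200) points at the fourth tick (303,122), three past the long tick (447,192). That's notch 3, with the torque near zero. Last check: the rest of the scene.

```bash
python3 look.py s13 side; python3 -c "
import cv2
u=cv2.imread('pics/t13.png');a=cv2.imread('pics/t0.png') if 0 else cv2.imread('pics/top0.png')
cv2.imwrite('pics/c.png',cv2.resize(cv2.vconcat([a[180:310,140:520],u[180:310,140:520]]),(800,546)))"
```

```text
22.95 [ 557.1 -214.5  128.5] [3.131 0.011 1.628] [-0.9 -0.5  1.3] 16.3
```

View pics/c.png

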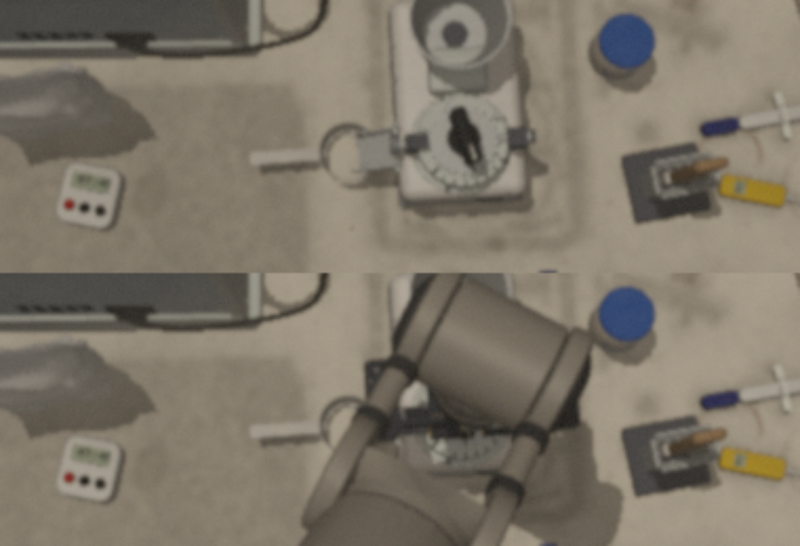

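View pics/s13.png

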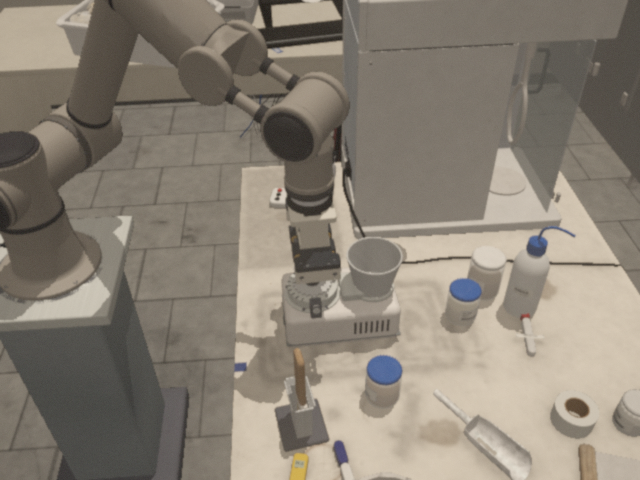

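The timer, the jar and the visible part of the cup are where they started. The brush is upright and the knob is held at notch 3, so I'm handing the job in.

```bash
python3 -c "
from plant import bot
print(bot.close_job())"
```

```text
the job is handed in; nothing more can be done
None
```

The job is done and handed in at about 23 s of the 62 s allowed. The gripper is still holding the knob at the third click.

- **Brush:** I made three full strokes in the hopper. Each touched the floor, with 39 N (a brief spike), 9.5 N and 5.7 N measured at the wrist. Each came back up to a tip height of about 156–158 mm, against the rim at 164 mm. The brush is back in its stand, and the last pictures show it upright.
- **Adjuster:** It started in notch 4. I turned it clockwise until it met the end stop, where the torque rose to about 0.96 N m and the pointer sat at the longest tick. From there I opened it 0.785 rad to the third click. The last close-up shows the pointer on the third tick past the longest one, within about 1°, with almost no torque on the knob and a grip opening of 16 mm.
- **Other objects:** In the last pictures the timer, the sample jar and the visible part of the cup are where they started. The arm hid the rest of the cup from the top camera.

**Checks that disagreed:**
- Pushing against the stop twisted the pads about 0.13 rad on the bar, and the opening rose to 17.2 mm. I unwound this before counting the clicks, and the pads lay flat again.
- The first side and top camera estimates of the hopper centre were 4–8 mm off in y from the wrist camera's. I used the wrist camera's value.

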